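Load a stepped shaft into the V-blocks and clamp it for the microscope

ROBOT

A 7-joint arm with a two-finger parallel gripper is mounted at the origin on the work surface. World frame = base frame: x ahead of the robot, y to its left, z up, the work surface at z = 0. Lengths are in m, angles in rad, forces in N, time in s.
With the tool pointing down it reaches from about 0.425 to 0.925 m from the base axis. Payload 6.8 kg.
Tool frame: the origin (TCP) lies on the front face of the gripper's body, between the roots of the fingers; the fingertips stand 73 mm ahead of it and the grasp point (between the pads) lies r.pinch_z ahead of it (r.pinch_z is the distance from the TCP to the grasp point, in m); z points along the fingers, y is the direction in which the jaws open and shut (so a half turn about z gives the same grasp; the last joint's range is limited). The gripper opens to 85 mm and grips with 20 to 120 N. Pads are 22 mm wide; open, the fingers measure 114 mm over their backs; the gripper's body (76 mm by 85 mm) begins 54 mm behind the grasp point. The pads swing forward as they close: fully open they stand 13 mm farther back than shut.
Start: joints at [-1.423, 0.477, 0.022, 1.555, -0.011, 1.109, -0.083], TCP at [0.171, 0.653, 0.304] pointing down, gripper open.
Joint ranges: [-2.96, 2.96], [-0.34, 2.1], [-1.41, 1.46], [0.24, 2.44], [-1.37, 4.51], [0.17, 1.92], [-2.96, 2.96]. Speed limits (rad/s): [2.39, 2.39, 3.14, 3.14, 3.14, 3.14, 3.14].

INTERFACE

Orientations are given as a rotation vector (axis times angle).
In Python, from bench import readout, grab_frame, r, search_frame, masks_of, tip_of gives the robot as it stands.
- The arm moves only by the tool step_arm, never from a script. Its argument "commands" is a list of rows, each a list of 7 numbers: the shift along the tool's x, y, z as a fraction of full scale, then the turn, a rotation vector about the tool's x, y, z as a fraction of full scale, then the gripper's target within -1 to 1 (shut at 1, half-way at 0, fully open at -1). In form: [[tx, ty, tz, ax, ay, az, hand], ...]. A call has exactly 10 rows; each row is the pose to reach, as a shift and turn from the pose measured when the call began, along the tool's axes at that moment, turning the shorter way round; what a row does not reach only later rows make up. Full scale, the value 1, is 500 mm for a shift and 360 degrees for a turn. A row lasts 1/8 s, in which the tool goes at most 62.5 mm and 10.7 degrees, less where a joint would pass 70% of its speed; a pose out of reach is approached as far as the arm can. A call with a number of a shift or a turn outside -1 to 1 is refused whole. A call with a gripper value outside its range is refused whole. The fingers move at their own pace and stop on an object; "newtons" is the grip in N (left out, the last holds). Time passes only in rows, so rows that repeat a pose let the fingers close, or fill a call up. It gives the time, the measured TCP pose, the force and the opening at its end, in the units of the state.
- readout.get_obs(): the state, without advancing time (a new reading comes with each control period).
- grab_frame(name): name is "scene" or "top" or "wrist"; returns a dict with "img" (384x512x3 uint8, red, green, blue), "K" (3x3 intrinsics, pixels), "world_to_cam" (4x4, takes a point from world to camera coordinates). Camera axes: x right, y down, z forward; pixel columns grow to the right and rows downward; lengths in m; the calibration is good to about 2 mm. A picture is of the moment at which its call begins. There is no depth.
- r.hand_in(): hands the job in, once; it reports no verdict.
Trained networks look in a picture, given as the dict that the camera call returned (one of the last four; its "shot" number tells which), for a name from the list of things; names that differ only in an ending like _2 or _b are one class to them, and where a whole thing is asked for, a point or a joint stands for the part that bears it (a point fixed in the world has none). Each returns a list of dicts, best first, with "p" (0 to 1); they miss things now and then, are a little off and sometimes report something else, mostly with a low value. They report only what shows in the picture. A call takes as long as a camera call. They do not tell look-alikes from the thing itself.
- search_frame(thing, picture): "extent" ([centre column, centre row, width, height] in pixels, round what is visible of it).
- masks_of(thing, picture): "pixels" (384x512 bool, what is visible of it) and "extent" ([centre column, centre row, width, height] in pixels, round what is visible of it).
- tip_of(thing, picture): "point" ([column, row] in pixels: a listed point, or the origin of a listed thing).
The state is a dict: "clock": time; "joints": joint angles; "qvel": joint speeds; "tau": joint torques, N m; "tcp_pos": TCP position; "orientation": TCP orientation; "contact_force": force on the tool from outside, world axes, zero at the start; "moment": the same for the moment, N m; "grip_width": finger opening in m.
Only numpy, scipy, OpenCV 4.12 (cv2) and the standard library are available. Lean on these libraries where they do the work, as an engineer would, in place of code of your own. Each camera call takes 0.05 s, during which the arm holds its last target. There are 200 camera calls.

TASK

Load the stepped shaft (the one turned down at one end) from the wooden rack into the pair of V-blocks, its plain end towards the end stop: lower it gently, a little short of the stop, until it sits fully down in both Vs, then slide it along the Vs up to the stop and press it lightly against the stop for a moment, never pressing hard and never letting it drop. Let go, then swing the toggle clamp's handle down past its dead point to its end so that the clamp locks the shaft, still seated and against the stop. Leave the other two rack parts where they lie.

Things in the scene. Friction and masses are not known exactly. Their poses are not given: they have to be found in the camera images.
- shaft_mid (a point): The bare steel stepped shaft to load: a round bar 24 mm in diameter, 140 mm long, with a journal 14 mm in diameter and 30 mm long turned on one end; 0.45 to 0.65 kg. This point is on its axis, half-way along the 24 mm part; x axis along the shaft towards the journal. It lies level in one of the rack's three places (which varies), its axis 51 mm above the table, at any turn about that axis.
- shaft: The same stepped shaft; the same point and axes as shaft_mid. Held firmly it cannot centre itself and wedges between the flanks; with the grip eased it settles into the Vs by its weight. Lying free in the Vs it takes about 3 to 8 N to slide along them.
- shaft_end (a point): Centre of the shaft's plain 24 mm end face, 70 mm from shaft_mid along its -x.
- shaft_journal (a point): Centre of the end face of the shaft's journal, 100 mm from shaft_mid along its +x.
- fixture: Aluminium plate 250 x 170 x 12 mm, fixed to the table, that carries a pair of V-blocks, an end stop and a toggle clamp. Origin on the table under the middle between the V-blocks; x along the Vs, away from the stop; z up; y towards the side where the clamp stands (roughly away from the robot). While open the whole clamp stays beyond y = +44 mm, about 175 mm high.
- v_axis (a point): Point of the axis of a 24 mm shaft that is fully down in both Vs, midway between the blocks, 51 mm above the table; axes as the fixture's. Two steel V-blocks, 26 mm long, centred at x = -48 and +48 mm, 42 mm wide, tops 47 mm above the table, 90 degree Vs 26 mm wide at the top; between them a 70 mm gap down to the plate (12 mm above the table) for fingers that hold the shaft's middle.
- stop: The end stop: a steel rod along the V axis in a bracket, with a flat round face 13 mm across that looks along the fixture's +x; rigid. It is locked where the last job left it: its face 65 to 75 mm from v_axis towards -x. Origin at the centre of its face.
- stop_face (a point): Centre of the end stop's face, 51 mm above the table; x axis points from the face towards the shaft.
- spindle: The clamp's rubber-tipped foot, 14 mm across, at the end of the clamp arm, sprung by 6 mm; with the clamp shut it presses from above with about 6 N on a seated shaft, over the V-block next to the stop (fixture x = -48 mm). Origin at the middle of its rubber face.
- clamp_handle (a joint): Angle q of the clamp's handle, rad: 0 at the start (open), 0.98 at its end (shut). The handle points to the fixture's +y and rises 1.10 - q from level. It drives the clamp arm, which swings over onto the shaft; past 0.95 it is beyond dead point and stays shut. Needs 2 to 5 N at the grip; friction holds it where it is left.
- handle_grip (a point): Point in the middle of the handle's grip, a round rubber sleeve 16 mm thick and 65 mm long along the handle, 85 mm from the handle's pivot. It can be pushed down along its arc from above.
- clamp_pivot (a point): Pivot of the handle, at fixture x = -48, y = 72, z = 64 mm. The handle turns about the fixture's x axis.
- rack: The wooden rack, 120 x 236 x 48 mm, fixed to the table: two notched rails 18 mm thick, 47 mm either side of its middle, leave 76 mm free between them down to 12 mm above the table. Origin on the table under its middle; x along the shafts, y across them; places at y = -75, 0 and +75 mm.
- pin_mid (a point): Centre of the plain round pin in the rack (24 mm by 140 mm, no step), to be left alone.
- roller_mid (a point): Centre of the flanged roller in the rack (24 mm by 140 mm with a collar 38 mm in diameter and 26 mm wide in the middle), to be left alone.
Not all that is in view belongs to the job. Leave any red look-alike of the shaft alone.

How it is judged:
By the outcome, as a careful person would: the job done as asked, in the order asked, and still so for the second after the job is handed in, with the robot touching nothing.
It also fails if it takes over 69 s, if anything falls off the work surface, if the arm or the gripper's body presses on something with over 40 N, if the wrist force passes 120 N, or if a joint passes its speed limit or range.

## Working session

There is one attempt and no reset: what is moved stays moved. The work goes in short steps, Python scripts to look and compute and a tool call to move; the robot and the scene stay as the last step left them, time stands still between calls to the robot, and variables do not carry over. Pictures are saved under pics/ and viewed, about 8 in all and at most 12, crops included, and the job is handed in when it is done.

Besides the shell and the picture viewer there is one more tool, called after ">>>" as name([rows], argument=value, ...), one row to a line, values as JSON. step_arm: Moves the arm, as the interface text tells. Its arguments: {"type":"object","properties":{"commands":{"type":"array"},"newtons":{"type":"number"}},"required":["commands"]}

```bash
mkdir -p pics; ls; cat > h.py <<'E'
import numpy as np, cv2
from scipy.spatial.transform import Rotation as R
from bench import readout, grab_frame, r, search_frame, masks_of, tip_of
def ray(f,px):
    K=f["K"];T=f["world_to_cam"];Ri=T[:3,:3].T
    d=Ri@np.linalg.inv(K)@np.array([px[0],px[1],1.]);return -Ri@T[:3,3],d
def onz(f,px,z):
    o,d=ray(f,px);return o+d*(z-o[2])/d[2]
def tri(fs,pxs):
    A=np.zeros((3,3));b=np.zeros(3)
    for f,p in zip(fs,pxs):
        o,d=ray(f,p);d/=np.linalg.norm(d);M=np.eye(3)-np.outer(d,d);A+=M;b+=M@o
    return np.linalg.solve(A,b)
def proj(f,X):
    c=f["world_to_cam"]@np.append(X,1);u=f["K"]@c[:3];return u[:2]/u[2]
def save(f,n,box=None,s=1):
    im=f["img"][:,:,::-1]
    if box: im=im[box[1]:box[3],box[0]:box[2]]
    cv2.imwrite("pics/"+n,cv2.resize(im,None,fx=s,fy=s,interpolation=cv2.INTER_CUBIC))
E
python3 - <<'E'
from h import *
np.set_printoptions(precision=4,suppress=True)
o=readout.get_obs();print(o["clock"],o["tcp_pos"],o["orientation"],o["grip_width"],r.pinch_z)
a=grab_frame("top");b=grab_frame("scene")
cv2.imwrite("pics/a.png",cv2.resize(np.hstack([a["img"],b["img"]])[:,:,::-1],(800,300)))
save(a,"top.png",s=1.5)
for n in ["shaft_mid","shaft_end","shaft_journal","v_axis","stop_face","clamp_pivot","handle_grip","pin_mid","roller_mid","rack","fixture","spindle"]:
    for nm,f in (("top",a),("scene",b)):
        l=tip_of(n,f)
        print(n,nm,[(np.round(q["point"],1),round(q["p"],2)) for q in l[:3]])
print(a["world_to_cam"],a["K"])
E
```

```text
pics
0.0 [0.1707 0.6526 0.3029] [-0.4007 -3.1158  0.003 ] 0.08556505062187407 0.0539
shaft_mid top [(array([302.5, 204.9]), 0.84), (array([228.8, 183.9]), 0.79), (array([284.5, 121.9]), 0.63)]
shaft_mid scene [(array([135.2, 187.8]), 0.74), (array([153.3, 223.4]), 0.7), (array([271.4, 226. ]), 0.59)]
shaft_end top [(array([226.5, 160.4]), 0.85), (array([297.7, 141.5]), 0.84), (array([366.7, 229.1]), 0.77)]
shaft_end scene [(array([220.7, 258.6]), 0.85), (array([279.6, 234. ]), 0.76), (array([120. , 192.1]), 0.71)]
shaft_journal top [(array([271.1,  97.3]), 0.93), (array([360.3, 269.9]), 0.89), (array([231.8, 218. ]), 0.72)]
shaft_journal scene [(array([247.8, 296.2]), 0.85), (array([265.6, 201.4]), 0.68), (array([186.5, 214. ]), 0.63)]
v_axis top [(array([142.7, 228.5]), 0.73), (array([123.9, 203.9]), 0.57)]
v_axis scene [(array([325., 178.]), 0.64), (array([229.4, 201.2]), 0.43)]
stop_face top [(array([112.8, 229.3]), 0.51)]
stop_face scene [(array([216.7, 216.3]), 0.56), (array([216., 219.]), 0.56), (array([345.4, 177.5]), 0.54)]
clamp_pivot top [(array([125.1, 204.2]), 0.66), (arr
[... 191 characters left out ...]
88.2]), 0.42)]
pin_mid top [(array([304.2, 229.9]), 0.96), (array([304.4, 204.7]), 0.66)]
pin_mid scene [(array([208.2, 193.4]), 0.55)]
roller_mid top []
roller_mid scene [(array([217.4, 221. ]), 0.74)]
rack top [(array([293.2, 203.4]), 0.84)]
rack scene [(array([216.5, 218.2]), 0.94)]
fixture top [(array([150.4, 223.2]), 0.78), (array([295.7, 206. ]), 0.19)]
fixture scene [(array([324.7, 188.4]), 0.61)]
spindle top [(array([115.3, 204.3]), 0.42)]
spindle scene []
[[-0.0149 -0.9995  0.0284 -0.1588]
 [-0.9885  0.0104 -0.151   0.5698]
 [ 0.1506 -0.0303 -0.9881  1.0636]
 [ 0.      0.      0.      1.    ]] [[371.8864   0.     254.8398]
 [  0.     371.8864 186.2008]
 [  0.       0.       1.    ]]
```

View pics/top.png

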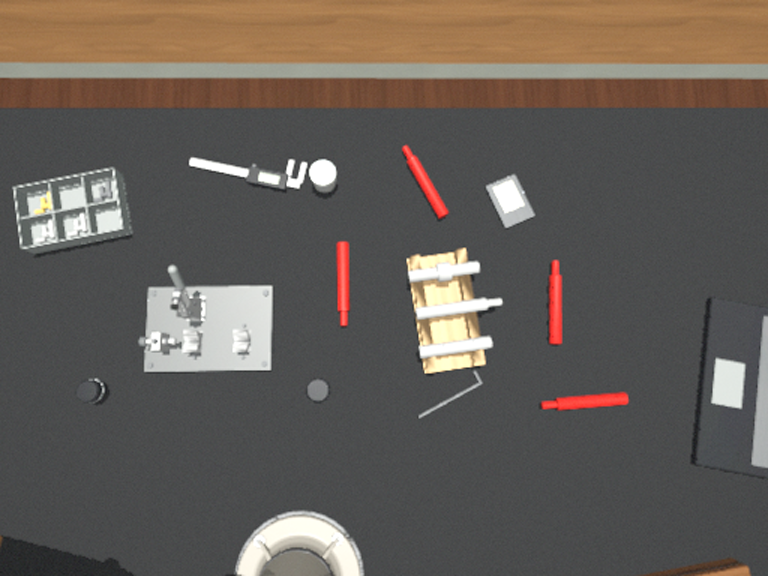

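View pics/a.png

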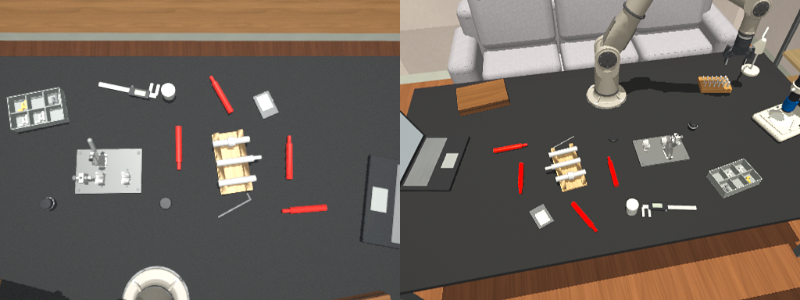

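The top view shows three rack parts, in 512-px coordinates: the flanged roller at (296,180), the stepped bright shaft in the middle place at (305,205) with its journal at (333,201), and the plain pin at (304,231). Four red look-alikes lie at (284,121), (229,184), (371,200) and (390,268). By the description I choose the middle one. Its plain end already faces left, the stop side.

```bash
cat >> h.py <<'E'
def plan(pos,xdir=None,yaw=None,o=None):
    """numbers for step_arm: tool to pos, pointing down, tool y at world angle yaw (mod pi)"""
    o=o or readout.get_obs();Rc=R.from_rotvec(o["orientation"]);p=np.array(o["tcp_pos"])
    s=Rc.inv().apply(np.array(pos)-p)/0.5
    out=[]
    for k in (0,np.pi):
        y=np.array([np.cos(yaw+k),np.sin(yaw+k),0]);z=np.array([0,0,-1.]);x=np.cross(y,z)
        t=(Rc.inv()*R.from_matrix(np.c_[x,y,z])).as_rotvec()/(2*np.pi);out.append(t)
    out.sort(key=np.linalg.norm)
    print("shift",np.round(s,4),"turn",np.round(out[0],4),"alt",np.round(out[1],4))
E
python3 - <<'E'
from h import *
np.set_printoptions(precision=4,suppress=True)
a=grab_frame("top")
m=[q for q in masks_of("shaft",a)]
for q in m[:6]: print(np.round(q["extent"],1),round(q["p"],2))
save(a,"crop.png",(90,150,350,260),3)
# bright pixels axis of middle shaft from white mask
for n,px,z in [("mid",(304,205.5),.051),("journal",(333.5,201),.051),("end",(278.5,209.5),.051),("pin",(304,231),.051),("v",(142.7,228.5),.051),
  ("cornerTL",(99,192),.012),("TR",(181,191),.012),("BR",(181,247),.012),("BL",(97,247),.012),("vb1",(127.5,228.5),.047),("vb2",(161,228),.047),("stop",(112.8,229.3),.051)]:
    print(n,onz(a,px,z))
o=readout.get_obs();print(o["clock"])
E
```

```text
[390.2 268.7  61.9   9.4] 0.92
[283.1 121.2  30.3  46.5] 0.78
[227.9 188.4  13.1  55.2] 0.76
[370.5 200.9   6.2  55.4] 0.71
[304.8 208.3  53.5  16.2] 0.68
[304.7 230.5  52.2  17. ] 0.55
mid [ 0.5077 -0.3103  0.051 ]
journal [ 0.52   -0.3987  0.051 ]
end [ 0.4967 -0.2345  0.051 ]
pin [ 0.4328 -0.3077  0.051 ]
v [0.4466 0.1604 0.051 ]
cornerTL [0.56   0.3056 0.012 ]
TR [0.5604 0.0585 0.012 ]
BR [0.3918 0.056  0.012 ]
BL [0.3955 0.3036 0.012 ]
vb1 [0.4473 0.2052 0.047 ]
vb2 [0.4475 0.1088 0.047 ]
stop [0.4454 0.2459 0.051 ]
1.4
```

View pics/crop.png

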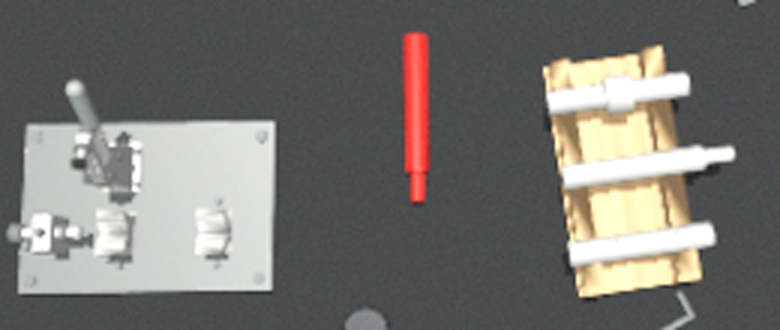

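The crop confirms the choice: the middle part is bare steel with its journal at the right, at crop (735,153). I'll go over the fixture first for a close look on the way.

```bash
python3 - <<'E'
from h import *
plan([0.46,0.157,0.32],yaw=0)
E
```

```text
shift [-0.8106 -0.8135 -0.0322] turn [ 0.     -0.      0.2093] alt [ 0.      0.     -0.2907]
```

>>> step_arm([
  [-0.81,-0.81,-0.03,0,0,0.209,-1],
  [-0.81,-0.81,-0.03,0,0,0.209,-1],
  [-0.81,-0.81,-0.03,0,0,0.209,-1],
  [-0.81,-0.81,-0.03,0,0,0.209,-1],
  [-0.81,-0.81,-0.03,0,0,0.209,-1],
  [-0.81,-0.81,-0.03,0,0,0.209,-1],
  [-0.81,-0.81,-0.03,0,0,0.209,-1],
  [-0.81,-0.81,-0.03,0,0,0.209,-1],
  [-0.81,-0.81,-0.03,0,0,0.209,-1],
  [-0.81,-0.81,-0.03,0,0,0.209,-1],
])

```text
clock: 2.65
tcp_pos: [0.4619, 0.1544, 0.3195]
orientation: [2.227, 2.214, 0.001]
contact_force: [-0.8, 1.2, -0.2]
grip_width: 0.0854
```

```bash
python3 - <<'E'
from h import *
np.set_printoptions(precision=4,suppress=True)
o=readout.get_obs();print(o["tcp_pos"],o["joints"],np.round(o["contact_force"],1))
w=grab_frame("wrist");save(w,"w1.png",s=1.5)
for n,z in [("v_axis",.051),("stop_face",.051),("clamp_pivot",.064),("handle_grip",.14),("spindle",.15),("fixture",0)]:
    for q in tip_of(n,w)[:2]: print(n,np.round(q["point"],1),round(q["p"],2),onz(w,q["point"],z))
plan([0.507,-0.302,0.25],yaw=0.141,o=o)
E
```

```text
[0.4619 0.1544 0.3195] [-0.9217  0.1504  0.5285  2.003  -0.0885  1.0089 -0.3567] [-0.8  1.2 -0.2]
v_axis [241.5 162.8] 0.55 [0.4497 0.1598 0.051 ]
stop_face [241.1  88.4] 0.66 [0.4505 0.2353 0.051 ]
clamp_pivot [315.9 118.1] 0.77 [0.5242 0.2066 0.064 ]
handle_grip [385.  121.8] 0.76 [0.5621 0.2082 0.14  ]
spindle [312.3 121.8] 0.61 [0.5052 0.2093 0.15  ]
shift [-0.9122  0.0952  0.1394] turn [ 0.0002  0.0001 -0.0234] alt [ 0.0001 -0.0004  0.4766]
```

View pics/w1.png

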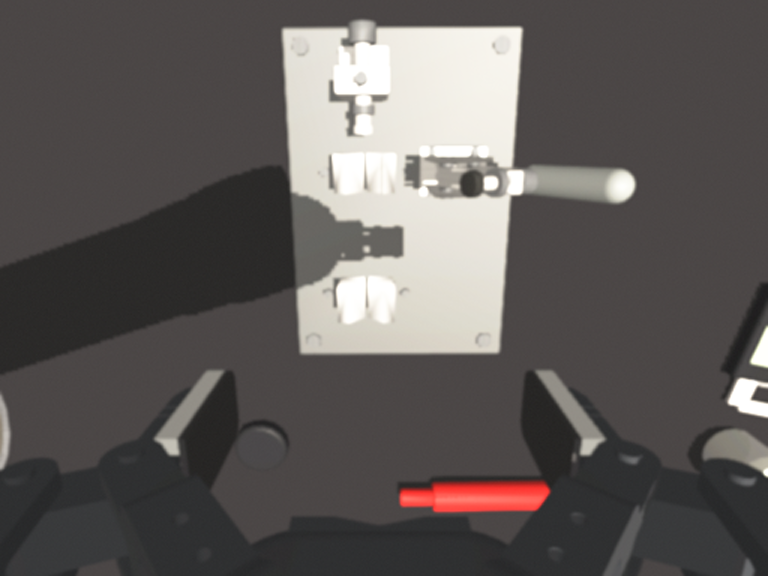

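The wrist picture shows the V notches at about (243,115) and (245,200), the stop face at about (242,89), and the clamp open with its handle towards +x. Next I go over the shaft and compute the fixture axis at the same time.

>>> step_arm([
  [-0.91,0.095,0.14,0,0,-0.0234,-1],
  [-0.91,0.095,0.14,0,0,-0.0234,-1],
  [-0.91,0.095,0.14,0,0,-0.0234,-1],
  [-0.91,0.095,0.14,0,0,-0.0234,-1],
  [-0.91,0.095,0.14,0,0,-0.0234,-1],
  [-0.91,0.095,0.14,0,0,-0.0234,-1],
  [-0.91,0.095,0.14,0,0,-0.0234,-1],
  [-0.91,0.095,0.14,0,0,-0.0234,-1],
  [-0.91,0.095,0.14,0,0,-0.0234,-1],
  [-0.91,0.095,0.14,0,0,-0.0234,-1],
])

```text
clock: 4.25
tcp_pos: [0.5097, -0.2923, 0.2484]
orientation: [-2.042, -2.385, -0.001]
contact_force: [0.4, 0.1, -0.5]
grip_width: 0.0856
```

```bash
python3 - <<'E'
from h import *
np.set_printoptions(precision=4,suppress=True)
o=readout.get_obs();print(o["tcp_pos"],o["joints"],np.round(o["contact_force"],1))
w=grab_frame("wrist");save(w,"w2.png",s=1.5)
for n in ["shaft_mid","shaft_end","shaft_journal","pin_mid","roller_mid"]:
    for q in tip_of(n,w)[:2]: print(n,np.round(q["point"],1),round(q["p"],2),onz(w,q["point"],.051))
for q in masks_of("shaft",w)[:4]:
    ys,xs=np.nonzero(q["pixels"]);vx,vy,x0,y0=cv2.fitLine(np.c_[xs,ys].astype(np.float32),cv2.DIST_HUBER,0,.01,.01).ravel()
    t=(xs-x0)*vx+(ys-y0)*vy
    A,B=[onz(w,(x0+vx*k,y0+vy*k),.051) for k in (t.min(),t.max())]
    print(np.round(q["extent"],1),round(q["p"],2),A,B,np.linalg.norm(A-B))
E
```

```text
[ 0.5097 -0.2923  0.2484] [-0.0843  0.46    0.6636  1.8578 -0.3459  0.9425  0.8903] [ 0.4  0.1 -0.5]
shaft_mid [163.8 185.8] 0.64 [ 0.4334 -0.3044  0.051 ]
shaft_end [248.7 110.7] 0.85 [ 0.4962 -0.2313  0.051 ]
shaft_end [449.1 211.6] 0.73 [ 0.6832 -0.2893  0.051 ]
shaft_journal [ 58.  309.2] 0.61 [ 0.3417 -0.4439  0.051 ]
pin_mid [157.8 187.7] 0.83 [ 0.4285 -0.3069  0.051 ]
roller_mid [336.3 192.3] 0.69 [ 0.5812 -0.2873  0.051 ]
[176.5 352.2  24.   19.1] 0.64 [ 0.4448 -0.4802  0.051 ] [ 0.4735 -0.47    0.051 ] 0.030448839754466262
[250.2 205.1  35.  188.5] 0.57 [ 0.5211 -0.4033  0.051 ] [ 0.498  -0.2311  0.051 ] 0.1737981060871311
[ 62.8 346.1  26.3  75.8] 0.48 [ 0.3386 -0.4444  0.051 ] [ 0.3474 -0.5359  0.051 ] 0.09193052324076072
```

View pics/w2.png

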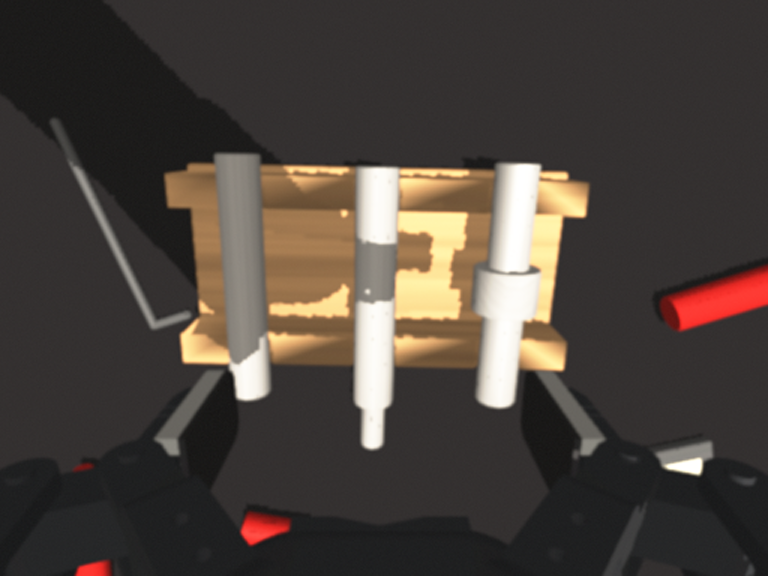

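The wrist view shows pin (161,185), stepped shaft (250,200) with its journal at (248,290), and roller (338,192). The shaft mid comes out at (0.507,-0.302), its axis 7.9° off -y. I'll grip at mid +8 mm, near the centre of mass, with the jaws half open to clear the roller collar.

```bash
python3 - <<'E'
from h import *
np.set_printoptions(precision=4,suppress=True)
plan([0.508,-0.310,0.105],yaw=0.138)
o=readout.get_obs();w=grab_frame("wrist")
def M(p,rv):
    T=np.eye(4);T[:3,:3]=R.from_rotvec(rv).as_matrix();T[:3,3]=p;return T
ct=w["world_to_cam"]@M(o["tcp_pos"],o["orientation"])
f={"K":w["K"],"world_to_cam":ct@np.linalg.inv(M([0.4619,0.1544,0.3195],[2.227,2.214,0.001]))}
for n,px,z in [("V1bot top edge",(364,153),.034),("V1bot low",(366,193),.034),("V2 up",(367,278),.034),("V2 low",(369,321),.034),
 ("b1 upL",(332,154),.047),("b1 upR",(396,154),.047),("b2 upL",(337,279),.047),("b2 upR",(394,279),.047),("stop",(363,134),.051),
 ("TL",(283,28),.012),("TR",(521,28),.012),("BR",(500,353),.012),("BL",(300,353),.012),("net stop",(361.6,132.6),.051),("handle tip",(622,186),.16)]:
    print(n,onz(f,np.array(px)/1.5,z))
E
```

```text
shift [-0.0321 -0.0077  0.2876] turn [-0.     -0.0001  0.0024] alt [ 0.0001 -0.     -0.4976]
V1bot top edge [0.4513 0.222  0.034 ]
V1bot low [0.4524 0.1941 0.034 ]
V2 up [0.4522 0.1304 0.034 ]
V2 low [0.4534 0.0955 0.034 ]
b1 upL [0.4299 0.2217 0.047 ]
b1 upR [0.4735 0.2214 0.047 ]
b2 upL [0.4306 0.1333 0.047 ]
b2 upR [0.4724 0.133  0.047 ]
stop [0.4513 0.2344 0.051 ]
TL [0.3951 0.3065 0.012 ]
TR [0.5622 0.3056 0.012 ]
BR [0.5636 0.0578 0.012 ]
BL [0.394  0.0589 0.012 ]
net stop [0.4504 0.2353 0.051 ]
handle tip [0.5749 0.2081 0.16  ]
```

>>> step_arm([
  [-0.032,-0.008,0.12,0,0,0.0024,0],
  [-0.032,-0.008,0.17,0,0,0.0024,0],
  [-0.032,-0.008,0.17,0,0,0.0024,0],
  [-0.032,-0.008,0.17,0,0,0.0024,0],
  [-0.032,-0.008,0.2,0,0,0.0024,0],
  [-0.032,-0.008,0.23,0,0,0.0024,0],
  [-0.032,-0.008,0.26,0,0,0.0024,0],
  [-0.032,-0.008,0.287,0,0,0.0024,0],
  [-0.032,-0.008,0.287,0,0,0.0024,0],
  [-0.032,-0.008,0.287,0,0,0.0024,0],
], newtons=40)

```text
clock: 5.9
tcp_pos: [0.5079, -0.3104, 0.1054]
orientation: [-2.064, -2.369, -0.0]
contact_force: [0.6, -0.3, -0.1]
grip_width: 0.0432
```

>>> step_arm([
  [0,0,0,0,0,0,1],
  [0,0,0,0,0,0,1],
  [0,0,0,0,0,0,1],
  [0,0,0,0,0,0,1],
  [0,0,0,0,0,0,1],
  [0,0,0,0,0,0,1],
  [0,0,0,0,0,0,1],
  [0,0,0,0,0,0,1],
  [0,0,0,0,0,0,1],
  [0,0,0,0,0,0,1],
], newtons=40)

```text
clock: 7.15
tcp_pos: [0.5094, -0.3106, 0.1063]
orientation: [2.061, 2.367, 0.002]
contact_force: [5.0, 0.0, 5.7]
grip_width: 0.0225
```

>>> step_arm([
  [0,0,-0.03,0,0,0,1],
  [0,0,-0.06,0,0,0,1],
  [0,0,-0.1,0,0,0,1],
  [0,0,-0.15,0,0,0,1],
  [0,0,-0.2,0,0,0,1],
  [0,0,-0.25,0,0,0,1],
  [0,0,-0.29,0,0,0,1],
  [0,0,-0.29,0,0,0,1],
  [0,0,-0.29,0,0,0,1],
  [0,0,-0.29,0,0,0,1],
])

```text
clock: 8.4
tcp_pos: [0.5084, -0.3101, 0.2502]
orientation: [2.063, 2.369, 0.001]
contact_force: [0.2, -0.3, -5.0]
grip_width: 0.0227
```

```bash
python3 - <<'E'
from h import *
np.set_printoptions(precision=4,suppress=True)
o=readout.get_obs();print(o["tcp_pos"],np.round(o["contact_force"],1),o["moment"],o["joints"])
w=grab_frame("wrist");save(w,"w3.png",s=1.5)
t=R.from_rotvec(o["orientation"])
for n in ["shaft_mid","shaft_end","shaft_journal"]:
    for q in tip_of(n,w)[:2]:
        X=onz(w,q["point"],o["tcp_pos"][2]-.054); print(n,np.round(q["point"],1),round(q["p"],2),X,"tool",t.inv().apply(X-o["tcp_pos"]))
plan([0.451,0.149,0.25],yaw=0)
E
```

```text
[ 0.5084 -0.3101  0.2502] [ 0.2 -0.3 -5. ] [-0.0293 -0.011  -0.0018] [-0.0585  0.4727  0.6729  1.8392 -0.3565  0.9522  0.9091]
shaft_mid [226.  348.6] 0.59 [ 0.501  -0.3518  0.1962] tool [-0.0404 -0.0131  0.054 ]
shaft_mid [252.6 245.6] 0.57 [ 0.5061 -0.2979  0.1962] tool [ 0.0124 -0.0007  0.054 ]
shaft_end [253.2  74.4] 0.78 [ 0.497  -0.2307  0.1962] tool [ 0.0802 -0.0004  0.054 ]
shaft_end [455.3 191.7] 0.55 [ 0.5832 -0.2633  0.1962] tool [0.036  0.0805 0.0541]
shaft_journal [ 61.1 301.6] 0.91 [ 0.4254 -0.3366  0.1962] tool [-0.0149 -0.0859  0.0539]
shift [0.926  0.0119 0.0008] turn [0.0003 0.0001 0.022 ] alt [-0.0002  0.0005 -0.478 ]
```

View pics/w3.png

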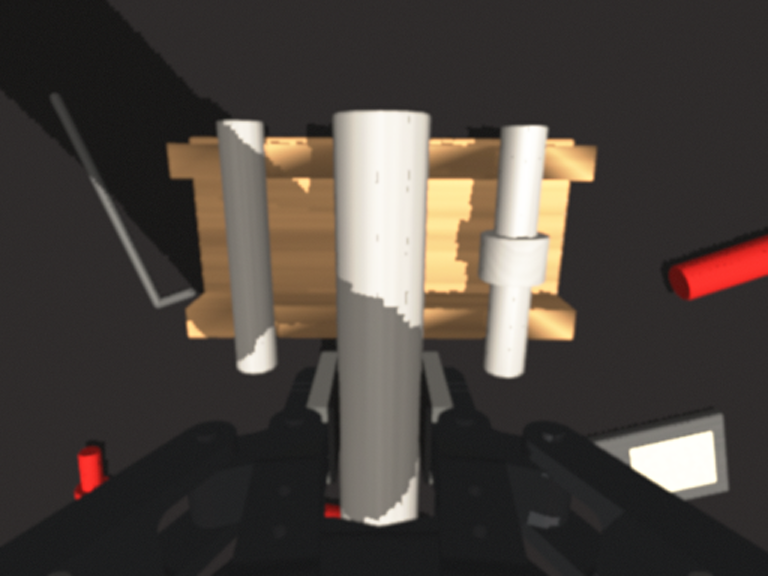

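The shaft is held centred and level, with its plain end about 80 mm ahead of the TCP. The pin and roller are undisturbed. Next I go over the Vs, about 8 mm short of the stop.

>>> step_arm([
  [0.12,0.0119,0.001,0,0,0.005,1],
  [0.23,0.0119,0.001,0,0,0.01,1],
  [0.34,0.0119,0.001,0,0,0.015,1],
  [0.45,0.0119,0.001,0,0,0.02,1],
  [0.56,0.0119,0.001,0,0,0.022,1],
  [0.67,0.0119,0.001,0,0,0.022,1],
  [0.78,0.0119,0.001,0,0,0.022,1],
  [0.86,0.0119,0.001,0,0,0.022,1],
  [0.92,0.0119,0.001,0,0,0.022,1],
  [0.92,0.0119,0.001,0,0,0.022,1],
])

```text
clock: 9.85
tcp_pos: [0.4511, 0.1487, 0.2499]
orientation: [2.216, 2.225, 0.002]
contact_force: [-0.2, -0.9, -5.0]
grip_width: 0.0226
```

```bash
python3 - <<'E'
from h import *
np.set_printoptions(precision=4,suppress=True)
o=readout.get_obs();print(o["tcp_pos"],np.round(o["contact_force"],1),o["moment"],o["joints"])
w=grab_frame("wrist");save(w,"w4.png",s=1.5)
t=R.from_rotvec(o["orientation"])
for n in ["shaft_end","stop_face"]:
    for q in tip_of(n,w)[:2]:
        z=o["tcp_pos"][2]-.054 if n[1]=="h" else .051
        X=onz(w,q["point"],z); print(n,np.round(q["point"],1),round(q["p"],2),X)
plan([0.4512,0.147,0.135],yaw=0)
E
```

```text
[0.4511 0.1487 0.2499] [-0.2 -0.9 -5. ] [-0.0736 -0.021   0.0298] [-1.0137  0.2444  0.6589  2.1104 -0.1986  0.8443 -0.2323]
shaft_end [253.3  75.4] 0.77 [0.4504 0.2285 0.1959]
stop_face [254.4  76.6] 0.65 [0.4518 0.2366 0.051 ]
stop_face [348.3 116.6] 0.4 [0.5283 0.2063 0.051 ]
shift [ 0.0041 -0.0011  0.2298] turn [ 0.0003  0.0002 -0.0002] alt [ 0.0002 -0.0005  0.4998]
```

View pics/w4.png

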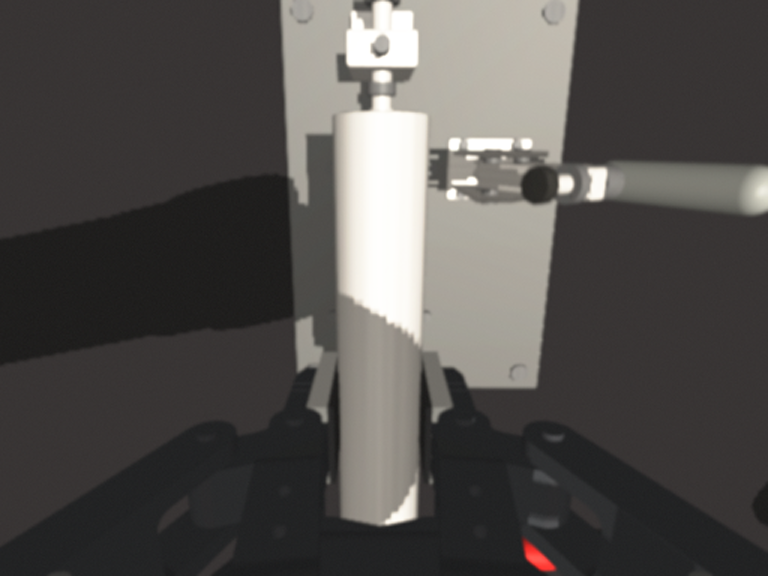

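The wrist view shows the shaft in line with the stop rod: shaft column 254, stop column 254. The end is short of the stop, and the clamp is clear to the right.

```bash
python3 - <<'E'
from h import *
o=readout.get_obs();print(o["tcp_pos"],o["orientation"])
plan([0.4515,0.145,0.116],yaw=0)
E
```

```text
[0.45150363 0.1450731  0.24989036] [2.22164067e+00 2.21831495e+00 1.11702061e-03]
shift [ 1.000e-04 -5.000e-04  2.678e-01] turn [ 0.0003  0.0002 -0.0002] alt [ 2.000e-04 -5.000e-04  4.998e-01]
```

>>> step_arm([
  [0,0,0.06,0,0,0,1],
  [0,0,0.12,0,0,0,1],
  [0,0,0.17,0,0,0,1],
  [0,0,0.21,0,0,0,1],
  [0,0,0.235,0,0,0,1],
  [0,0,0.25,0,0,0,1],
  [0,0,0.26,0,0,0,1],
  [0,0,0.266,0,0,0,1],
  [0,0,0.268,0,0,0,1],
  [0,0,0.268,0,0,0,1],
])

```text
clock: 11.25
tcp_pos: [0.4519, 0.1451, 0.1161]
orientation: [2.222, 2.218, 0.002]
contact_force: [-0.1, 0.6, -5.0]
grip_width: 0.0225
```

>>> step_arm([
  [0,0,0.001,0,0,0,1],
  [0,0,0.002,0,0,0,1],
  [0,0,0.003,0,0,0,1],
  [0,0,0.004,0,0,0,1],
  [0,0,0.005,0,0,0,1],
  [0,0,0.006,0,0,0,1],
  [0,0,0.007,0,0,0,1],
  [0,0,0.008,0,0,0,1],
  [0,0,0.008,0,0,0,1],
  [0,0,0.008,0,0,0,1],
])

```text
clock: 12.5
tcp_pos: [0.4519, 0.1451, 0.1121]
orientation: [2.222, 2.218, 0.002]
contact_force: [-0.4, 0.1, -3.9]
grip_width: 0.0228
```

```bash
python3 - <<'E'
from h import *
np.set_printoptions(precision=4,suppress=True)
o=readout.get_obs();print(o["tcp_pos"],o["orientation"],o["contact_force"],o["moment"])
w=grab_frame("wrist");save(w,"w5.png",s=1.5)
for n in ["shaft_end","stop_face"]:
    for q in tip_of(n,w)[:2]:
        X=onz(w,q["point"],.056 if n[1]=="h" else .051); print(n,np.round(q["point"],1),round(q["p"],2),X)
E
```

```text
[0.4519 0.1451 0.1121] [2.2215 2.2184 0.0018] [-0.3732  0.0634 -3.8632] [ 0.0265 -0.0231  0.0257]
shaft_end [252.2  77.8] 0.98 [0.4513 0.2241 0.056 ]
stop_face [250.8  46.8] 0.58 [0.4508 0.2353 0.051 ]
stop_face [250.  248.9] 0.45 [0.4502 0.1523 0.051 ]
```

View pics/w5.png

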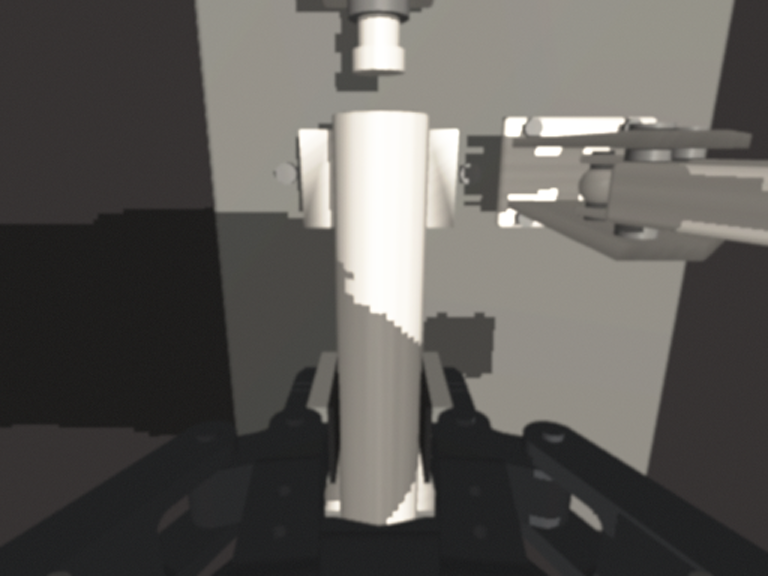

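The end is 11 mm short of the stop and the shaft is centred between the V flanks within 1 mm. I continue down slowly.

>>> step_arm([
  [0,0,0.001,0,0,0,1],
  [0,0,0.002,0,0,0,1],
  [0,0,0.003,0,0,0,1],
  [0,0,0.004,0,0,0,1],
  [0,0,0.005,0,0,0,1],
  [0,0,0.006,0,0,0,1],
  [0,0,0.006,0,0,0,1],
  [0,0,0.006,0,0,0,1],
  [0,0,0.006,0,0,0,1],
  [0,0,0.006,0,0,0,1],
], newtons=25)

```text
clock: 13.9
tcp_pos: [0.4519, 0.1451, 0.1091]
orientation: [2.221, 2.218, 0.002]
contact_force: [-0.3, -0.1, -5.0]
grip_width: 0.0224
```

```bash
python3 - <<'E'
from h import *
np.set_printoptions(precision=4,suppress=True)
o=readout.get_obs();print(o["tcp_pos"],o["contact_force"],o["moment"])
E
```

```text
[0.4519 0.1451 0.1091] [-0.2578 -0.1364 -5.0443] [-0.0263  0.0099  0.0175]
```

Still no contact, so on in smaller steps.

>>> step_arm([
  [0,0,0.0005,0,0,0,1],
  [0,0,0.001,0,0,0,1],
  [0,0,0.0015,0,0,0,1],
  [0,0,0.002,0,0,0,1],
  [0,0,0.0025,0,0,0,1],
  [0,0,0.003,0,0,0,1],
  [0,0,0.003,0,0,0,1],
  [0,0,0.003,0,0,0,1],
  [0,0,0.003,0,0,0,1],
  [0,0,0.003,0,0,0,1],
])

```text
clock: 15.15
tcp_pos: [0.4519, 0.1451, 0.1076]
orientation: [2.221, 2.218, 0.002]
contact_force: [0.2, 1.6, -5.1]
grip_width: 0.0228
```

```bash
python3 - <<'E'
from h import *
np.set_printoptions(precision=4,suppress=True)
o=readout.get_obs();print(o["tcp_pos"],o["contact_force"],o["moment"])
E
```

```text
[0.4519 0.1451 0.1076] [ 0.1949  1.594  -5.1041] [-0.0088  0.0194 -0.0327]
```

>>> step_arm([
  [0,0,0.0005,0,0,0,1],
  [0,0,0.001,0,0,0,1],
  [0,0,0.0015,0,0,0,1],
  [0,0,0.002,0,0,0,1],
  [0,0,0.002,0,0,0,1],
  [0,0,0.002,0,0,0,1],
  [0,0,0.002,0,0,0,1],
  [0,0,0.002,0,0,0,1],
  [0,0,0.002,0,0,0,1],
  [0,0,0.002,0,0,0,1],
])

```text
clock: 16.4
tcp_pos: [0.4519, 0.1451, 0.1066]
orientation: [2.221, 2.218, 0.002]
contact_force: [0.0, -0.2, -4.2]
grip_width: 0.0227
```

```bash
python3 - <<'E'
from h import *
np.set_printoptions(precision=4,suppress=True)
o=readout.get_obs();print(o["tcp_pos"],o["contact_force"],o["moment"])
E
```

```text
[0.4519 0.1451 0.1066] [ 0.0056 -0.1836 -4.2211] [-0.0225  0.1085  0.0795]
```

>>> step_arm([
  [0,0,0.0004,0,0,0,1],
  [0,0,0.0008,0,0,0,1],
  [0,0,0.0012,0,0,0,1],
  [0,0,0.0016,0,0,0,1],
  [0,0,0.0016,0,0,0,1],
  [0,0,0.0016,0,0,0,1],
  [0,0,0.0016,0,0,0,1],
  [0,0,0.0016,0,0,0,1],
  [0,0,0.0016,0,0,0,1],
  [0,0,0.0016,0,0,0,1],
])

```text
clock: 17.65
tcp_pos: [0.4519, 0.1451, 0.1064]
orientation: [2.222, 2.218, 0.003]
contact_force: [-4.8, -1.7, 9.2]
grip_width: 0.0227
```

```bash
python3 - <<'E'
from h import *
np.set_printoptions(precision=4,suppress=True)
o=readout.get_obs();print(o["tcp_pos"],o["contact_force"],o["moment"])
E
```

```text
[0.4519 0.1451 0.1064] [-4.7714 -1.749   9.1851] [-0.1471  0.7781  0.0347]
```

In contact: +14 N vertical with a slight -x push, so one flank touches first. Now I ease the grip so the shaft can settle.

>>> step_arm([
  [0,0,0,0,0,0,0.46],
  [0,0,0,0,0,0,0.45],
  [0,0,0,0,0,0,0.44],
  [0,0,0,0,0,0,0.43],
  [0,0,0,0,0,0,0.42],
  [0,0,0,0,0,0,0.41],
  [0,0,0,0,0,0,0.4],
  [0,0,0,0,0,0,0.39],
  [0,0,0,0,0,0,0.38],
  [0,0,0,0,0,0,0.38],
], newtons=20)

```text
clock: 18.9
tcp_pos: [0.452, 0.145, 0.1064]
orientation: [2.222, 2.218, 0.003]
contact_force: [-0.6, -0.7, 0.1]
grip_width: 0.0268
```

```bash
python3 - <<'E'
from h import *
np.set_printoptions(precision=4,suppress=True)
o=readout.get_obs();print(o["tcp_pos"],o["contact_force"],o["moment"])
w=grab_frame("wrist")
for n in ["shaft_end","stop_face"]:
    for q in tip_of(n,w)[:2]:
        X=onz(w,q["point"],.051); print(n,np.round(q["point"],1),round(q["p"],2),X)
E
```

```text
[0.452  0.145  0.1064] [-0.6135 -0.6931  0.0513] [0.034  0.0431 0.0077]
shaft_end [249.3  74.2] 0.8 [0.4504 0.2253 0.051 ]
stop_face [249.4  42.8] 0.61 [0.4505 0.2358 0.051 ]
```

The force is back to zero, so the shaft rests in the Vs and 10.5 mm remain to the stop. I centre the jaws by 0.8 mm and regrip lightly.

>>> step_arm([
  [0,-0.0016,0,0,0,0,0.38],
  [0,-0.0016,0,0,0,0,0.38],
  [0,-0.0016,0,0,0,0,0.4],
  [0,-0.0016,0,0,0,0,0.42],
  [0,-0.0016,0,0,0,0,0.44],
  [0,-0.0016,0,0,0,0,0.46],
  [0,-0.0016,0,0,0,0,0.5],
  [0,-0.0016,0,0,0,0,1],
  [0,-0.0016,0,0,0,0,1],
  [0,-0.0016,0,0,0,0,1],
], newtons=20)

```text
clock: 20.3
tcp_pos: [0.4516, 0.1451, 0.1066]
orientation: [2.222, 2.218, 0.004]
contact_force: [3.3, -0.7, 2.7]
grip_width: 0.023
```

>>> step_arm([
  [0.001,0,0,0,0,0,1],
  [0.003,0,0,0,0,0,1],
  [0.005,0,0,0,0,0,1],
  [0.007,0,0,0,0,0,1],
  [0.009,0,0,0,0,0,1],
  [0.011,0,0,0,0,0,1],
  [0.012,0,0,0,0,0,1],
  [0.013,0,0,0,0,0,1],
  [0.014,0,0,0,0,0,1],
  [0.014,0,0,0,0,0,1],
])

```text
clock: 21.55
tcp_pos: [0.4516, 0.1493, 0.1065]
orientation: [2.223, 2.214, 0.0]
contact_force: [2.5, -9.2, 4.3]
grip_width: 0.0234
```

```bash
python3 - <<'E'
from h import *
np.set_printoptions(precision=4,suppress=True)
o=readout.get_obs();print(o["tcp_pos"],o["contact_force"],o["moment"])
w=grab_frame("wrist");save(w,"w6.png",(120,0,400,160),2.8)
for n in ["shaft_end","stop_face"]:
    for q in tip_of(n,w)[:2]:
        X=onz(w,q["point"],.051); print(n,np.round(q["point"],1),round(q["p"],2),X)
E
```

```text
[0.4516 0.1493 0.1065] [ 2.492  -9.1631  4.2845] [-1.9596 -0.5474  0.0159]
shaft_end [251.1  74.4] 0.94 [0.4509 0.2293 0.051 ]
stop_face [250.4  57.1] 0.85 [0.4507 0.2352 0.051 ]
```

View pics/w6.png

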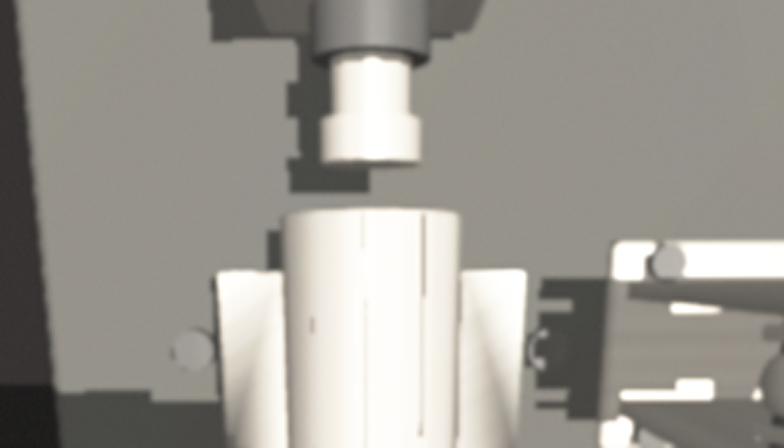

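The crop shows the end face at crop row 212 and the stop at row 160, so about 6 mm is left. The shaft is moving with about 9 N of drag, and I continue.

>>> step_arm([
  [0.002,0.0005,0,0,0,0,1],
  [0.004,0.0005,0,0,0,0,1],
  [0.006,0.0005,0,0,0,0,1],
  [0.008,0.0005,0,0,0,0,1],
  [0.01,0.0005,0,0,0,0,1],
  [0.011,0.0005,0,0,0,0,1],
  [0.012,0.0005,0,0,0,0,1],
  [0.013,0.0005,0,0,0,0,1],
  [0.014,0.0005,0,0,0,0,1],
  [0.014,0.0005,0,0,0,0,1],
])

```text
clock: 22.95
tcp_pos: [0.4516, 0.153, 0.1065]
orientation: [2.225, 2.21, -0.004]
contact_force: [0.9, -12.6, 7.8]
grip_width: 0.0232
```

```bash
python3 - <<'E'
from h import *
np.set_printoptions(precision=4,suppress=True)
o=readout.get_obs();print(o["tcp_pos"],o["contact_force"],o["moment"])
w=grab_frame("wrist")
for n in ["shaft_end","stop_face"]:
    for q in tip_of(n,w)[:2]:
        X=onz(w,q["point"],.051); print(n,np.round(q["point"],1),round(q["p"],2),X)
E
```

```text
[0.4516 0.153  0.1065] [  0.8892 -12.571    7.8119] [-2.4779 -0.4449  0.1482]
shaft_end [250.7  75.7] 0.92 [0.451  0.2324 0.051 ]
stop_face [250.4  66.9] 0.75 [0.4509 0.2354 0.051 ]
```

The drag and pitch moment are growing because the tool has tilted slightly. I ease the grip, re-level the tool, then regrip.

>>> step_arm([
  [0,0,0,0,0,0,0.46],
  [0,0,0,0,0,0,0.44],
  [0,0,0,0,0,0,0.42],
  [0,0,0,0,0,0,0.4],
  [0,0,0,0,0,0,0.38],
  [0,0,0,0,0,0,0.38],
  [0,0,0,0,0,0,0.38],
  [0,0,0,0,0,0,0.38],
  [0,0,0,0,0,0,0.38],
  [0,0,0,0,0,0,0.38],
])

```text
clock: 24.35
tcp_pos: [0.4516, 0.153, 0.1065]
orientation: [2.225, 2.21, -0.004]
contact_force: [-0.3, -0.1, 0.4]
grip_width: 0.0263
```

```bash
python3 - <<'E'
from h import *
np.set_printoptions(precision=4,suppress=True)
o=readout.get_obs();print(o["tcp_pos"],o["orientation"],o["contact_force"],o["moment"])
w=grab_frame("wrist")
for n in ["shaft_end","stop_face"]:
    for q in tip_of(n,w)[:2]:
        X=onz(w,q["point"],.051); print(n,np.round(q["point"],1),round(q["p"],2),X)
plan([0.4513,0.1527,0.1065],yaw=0)
E
```

```text
[0.4516 0.153  0.1065] [ 2.2248  2.2095 -0.0042] [-0.3107 -0.0969  0.3659] [-0.0122  0.0179 -0.0173]
shaft_end [250.1  74.6] 0.84 [0.4508 0.2328 0.051 ]
stop_face [252.4  65.2] 0.9 [0.4516 0.236  0.051 ]
shift [-0.0007 -0.0007 -0.    ] turn [ 0.0004  0.001  -0.0011] alt [ 0.0015 -0.0006  0.4989]
```

>>> step_arm([
  [0,-0.0003,0,0.0004,0.0014,-0.0011,0.38],
  [0,-0.0003,0,0.0004,0.0014,-0.0011,0.38],
  [0,-0.0003,0,0.0004,0.0014,-0.0011,0.38],
  [0,-0.0003,0,0.0004,0.0014,-0.0011,0.42],
  [0,-0.0003,0,0.0004,0.0014,-0.0011,0.44],
  [0,-0.0003,0,0.0004,0.0014,-0.0011,0.46],
  [0,-0.0003,0,0.0004,0.0014,-0.0011,0.5],
  [0,-0.0003,0,0.0004,0.0014,-0.0011,1],
  [0,-0.0003,0,0.0004,0.0014,-0.0011,1],
  [0,-0.0003,0,0.0004,0.0014,-0.0011,1],
], newtons=20)

```text
clock: 25.75
tcp_pos: [0.4518, 0.153, 0.1066]
orientation: [-2.22, -2.22, -0.004]
contact_force: [1.1, 0.1, 1.8]
grip_width: 0.0235
```

>>> step_arm([
  [0.001,0,0,0,0,0,1],
  [0.002,0,0,0,0,0,1],
  [0.003,0,0,0,0,0,1],
  [0.004,0,0,0,0,0,1],
  [0.005,0,0,0,0,0,1],
  [0.006,0,0,0,0,0,1],
  [0.007,0,0,0,0,0,1],
  [0.008,0,0,0,0,0,1],
  [0.009,0,0,0,0,0,1],
  [0.009,0,0,0,0,0,1],
])

```text
clock: 27.0
tcp_pos: [0.4518, 0.155, 0.1066]
orientation: [2.224, 2.219, 0.0]
contact_force: [1.7, -9.7, 5.2]
grip_width: 0.0231
```

```bash
python3 - <<'E'
from h import *
np.set_printoptions(precision=4,suppress=True)
o=readout.get_obs();print(o["tcp_pos"],o["orientation"],o["contact_force"],o["moment"])
w=grab_frame("wrist")
for n in ["shaft_end","stop_face"]:
    for q in tip_of(n,w)[:2]:
        X=onz(w,q["point"],.051); print(n,np.round(q["point"],1),round(q["p"],2),X)
E
```

```text
[0.4518 0.155  0.1066] [2.2239 2.2187 0.0004] [ 1.6825 -9.6666  5.159 ] [-2.0094 -0.3533  0.0828]
shaft_end [248.9  77.7] 0.75 [0.45  0.234 0.051]
stop_face [251.7  74.7] 0.87 [0.451 0.235 0.051]
```

>>> step_arm([
  [0.001,0,0,0,0,0,1],
  [0.002,0,0,0,0,0,1],
  [0.003,0,0,0,0,0,1],
  [0.004,0,0,0,0,0,1],
  [0.005,0,0,0,0,0,1],
  [0.006,0,0,0,0,0,1],
  [0.007,0,0,0,0,0,1],
  [0.008,0,0,0,0,0,1],
  [0.008,0,0,0,0,0,1],
  [0.008,0,0,0,0,0,1],
])

```text
clock: 28.4
tcp_pos: [0.4518, 0.1561, 0.1066]
orientation: [2.225, 2.215, -0.003]
contact_force: [1.2, -11.5, 6.5]
grip_width: 0.0231
```

```bash
python3 - <<'E'
from h import *
np.set_printoptions(precision=4,suppress=True)
o=readout.get_obs();print(o["tcp_pos"],o["orientation"],o["contact_force"],o["moment"])
w=grab_frame("wrist")
save(w,"w7.png",(180,20,330,120),4)
for n in ["shaft_end","stop_face"]:
    for q in tip_of(n,w)[:2]:
        X=onz(w,q["point"],.051); print(n,np.round(q["point"],1),round(q["p"],2),X)
E
```

```text
[0.4518 0.1561 0.1066] [ 2.2249  2.2149 -0.0031] [  1.2443 -11.4549   6.4897] [-2.3733 -0.2869  0.1495]
shaft_end [250.2  77.1] 0.65 [0.4506 0.2352 0.051 ]
stop_face [251.   76.1] 0.84 [0.4509 0.2356 0.051 ]
```

View pics/w7.png

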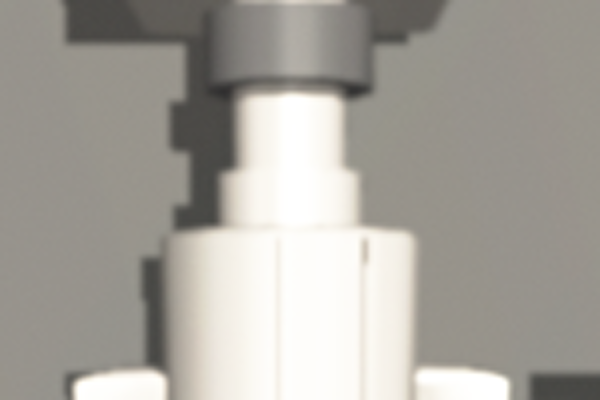

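The end and stop look nearly touching: rim row 228 against edge row 230 in the crop. One more push of the same size should tell contact by a lack of motion.

>>> step_arm([
  [0.001,0,0,0,0,0,1],
  [0.002,0,0,0,0,0,1],
  [0.003,0,0,0,0,0,1],
  [0.004,0,0,0,0,0,1],
  [0.005,0,0,0,0,0,1],
  [0.006,0,0,0,0,0,1],
  [0.007,0,0,0,0,0,1],
  [0.008,0,0,0,0,0,1],
  [0.008,0,0,0,0,0,1],
  [0.008,0,0,0,0,0,1],
])

```text
clock: 29.8
tcp_pos: [0.4518, 0.1564, 0.1065]
orientation: [2.226, 2.21, -0.008]
contact_force: [0.7, -14.8, 8.8]
grip_width: 0.0229
```

```bash
python3 - <<'E'
from h import *
np.set_printoptions(precision=4,suppress=True)
o=readout.get_obs();print(o["tcp_pos"],o["orientation"],o["contact_force"],o["moment"])
w=grab_frame("wrist")
for n in ["shaft_end","stop_face"]:
    for q in tip_of(n,w)[:2]:
        X=onz(w,q["point"],.051); print(n,np.round(q["point"],1),round(q["p"],2),X)
E
```

```text
[0.4518 0.1564 0.1065] [ 2.2261  2.2098 -0.0078] [  0.7158 -14.7781   8.8077] [-3.1002 -0.3379  0.1848]
shaft_end [250.3  73.5] 0.65 [0.4509 0.2365 0.051 ]
```

It barely moved, but the tool pitched, so "against the stop" isn't certain. I let go gently, retreat upwards, and will confirm with a clean axial push on the journal face with shut fingers.

>>> step_arm([
  [0,0,0,0,0,0,0.46],
  [0,0,0,0,0,0,0.44],
  [0,0,0,0,0,0,0.42],
  [0,0,0,0,0,0,0.3],
  [0,0,0,0,0,0,0],
  [0,0,0,0,0.0017,0,0],
  [0,0,-0.04,0,0.0017,0,0],
  [0,0,-0.1,0,0.0017,0,0],
  [0,0,-0.15,0,0.0017,0,0],
  [0,0,-0.17,0,0.0017,0,0],
])

```text
clock: 31.2
tcp_pos: [0.4522, 0.1572, 0.1927]
orientation: [-2.228, -2.211, -0.007]
contact_force: [-0.3, 0.6, -0.9]
grip_width: 0.0427
```

```bash
python3 - <<'E'
from h import *
np.set_printoptions(precision=4,suppress=True)
o=readout.get_obs();print(o["tcp_pos"],o["orientation"],o["contact_force"],o["grip_width"])
plan([0.4512,0.038,0.18],yaw=0)
w=grab_frame("wrist");t=grab_frame("top")
for f in (w,t):
  for n in ["shaft_end","stop_face","shaft_journal"]:
    for q in tip_of(n,f)[:2]:
        X=onz(f,q["point"],.051); print(n,np.round(q["point"],1),round(q["p"],2),X)
E
```

```text
[0.4522 0.1572 0.1927] [-2.2277 -2.2113 -0.0075] [-0.3432  0.594  -0.9242] 0.04271710466665654
shift [-0.2385 -0.0002  0.024 ] turn [ 0.0002 -0.0008 -0.0012] alt [-0.0013 -0.0004  0.4988]
shaft_end [250.7  88.7] 0.95 [0.451  0.2354 0.051 ]
stop_face [250.   90.3] 0.94 [0.4506 0.2344 0.051 ]
stop_face [369.  138.5] 0.72 [0.528  0.2038 0.051 ]
shaft_journal [253.1 319.5] 0.64 [0.4513 0.0656 0.051 ]
shaft_end [298.1 143.3] 0.94 [ 0.697 -0.299  0.051]
shaft_end [229.6 160.3] 0.73 [ 0.6461 -0.0914  0.051 ]
shaft_journal [228.9 214.2] 0.78 [ 0.4848 -0.0886  0.051 ]
shaft_journal [363.8 175.7] 0.74 [ 0.5954 -0.494   0.051 ]
```

>>> step_arm([
  [-0.1,0,0,0,-0.0008,-0.0012,1],
  [-0.2,0,0,0,-0.0008,-0.0012,1],
  [-0.234,-0.0002,0,0,-0.0008,-0.0012,1],
  [-0.234,-0.0002,0.03,0,-0.0008,-0.0012,1],
  [-0.234,-0.0002,0.07,0,-0.0008,-0.0012,1],
  [-0.234,-0.0002,0.11,0,-0.0008,-0.0012,1],
  [-0.234,-0.0002,0.14,0,-0.0008,-0.0012,1],
  [-0.234,-0.0002,0.153,0,-0.0008,-0.0012,1],
  [-0.234,-0.0002,0.153,0,-0.0008,-0.0012,1],
  [-0.234,-0.0002,0.153,0,-0.0008,-0.0012,1],
])

```text
clock: 32.85
tcp_pos: [0.4507, 0.0401, 0.1144]
orientation: [2.22, 2.221, -0.003]
contact_force: [0.1, 0.1, -0.4]
grip_width: -0.0004
```

```bash
python3 - <<'E'
from h import *
np.set_printoptions(precision=4,suppress=True)
o=readout.get_obs();print(o["tcp_pos"],o["orientation"],o["contact_force"],o["grip_width"])
plan([0.4512,0.0515,0.116],yaw=0)
w=grab_frame("wrist");save(w,"w8.png",s=1)
E
```

```text
[0.4507 0.0401 0.1144] [ 2.2205  2.2208 -0.0026] [ 0.0697  0.068  -0.3659] -0.0003761727099824216
shift [ 0.0227  0.001  -0.0033] turn [-0.0001  0.0003  0.    ] alt [-0.0005 -0.0001 -0.5   ]
```

View pics/w8.png

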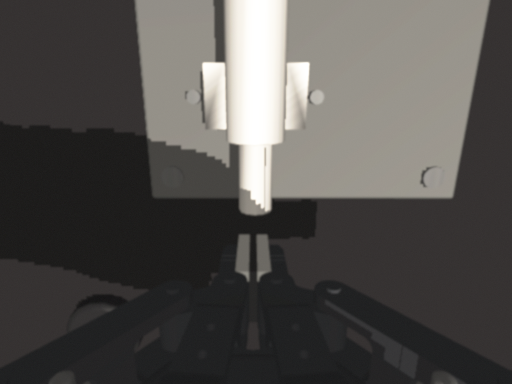

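The fingers are shut and in line with the journal: journal column 255, fingers 254. I advance slowly.

>>> step_arm([
  [0.008,0.0008,-0.003,0,0.0003,0,1],
  [0.016,0.0008,-0.003,0,0.0003,0,1],
  [0.021,0.0008,-0.003,0,0.0003,0,1],
  [0.023,0.0008,-0.003,0,0.0003,0,1],
  [0.0245,0.0008,-0.003,0,0.0003,0,1],
  [0.026,0.0008,-0.003,0,0.0003,0,1],
  [0.0275,0.0008,-0.003,0,0.0003,0,1],
  [0.029,0.0008,-0.003,0,0.0003,0,1],
  [0.03,0.0008,-0.003,0,0.0003,0,1],
  [0.03,0.0008,-0.003,0,0.0003,0,1],
])

```text
clock: 34.15
tcp_pos: [0.4511, 0.0541, 0.116]
orientation: [2.222, 2.22, -0.001]
contact_force: [-1.1, -5.3, -0.3]
grip_width: 0.0002
```

```bash
python3 - <<'E'
from h import *
np.set_printoptions(precision=4,suppress=True)
o=readout.get_obs();print(o["tcp_pos"],o["orientation"],o["contact_force"],o["moment"])
E
```

```text
[0.4511 0.0541 0.116 ] [ 2.2219  2.2198 -0.0011] [-1.0653 -5.2518 -0.2613] [-1.0465 -0.0684 -0.0027]
```

>>> step_arm([
  [0.001,0,0,0,0,0,1],
  [0.002,0,0,0,0,0,1],
  [0.0025,0,0,0,0,0,1],
  [0.003,0,0,0,0,0,1],
  [0.0035,0,0,0,0,0,1],
  [0.004,0,0,0,0,0,1],
  [0.004,0,0,0,0,0,1],
  [0.004,0,0,0,0,0,1],
  [0.004,0,0,0,0,0,1],
  [0.004,0,0,0,0,0,1],
])

```text
clock: 35.4
tcp_pos: [0.4511, 0.0543, 0.1159]
orientation: [2.223, 2.217, -0.003]
contact_force: [0.8, -9.2, 2.0]
grip_width: 0.0002
```

```bash
python3 - <<'E'
from h import *
np.set_printoptions(precision=4,suppress=True)
o=readout.get_obs();print(o["tcp_pos"],o["orientation"],o["contact_force"],o["moment"])
w=grab_frame("wrist");save(w,"w9.png",s=1)
for q in tip_of("shaft_journal",w)[:2]: print(onz(w,q["point"],.051),q["p"])
E
```

```text
[0.4511 0.0543 0.1159] [ 2.2228  2.2167 -0.0031] [ 0.7874 -9.1555  1.9744] [-1.9134 -0.0299 -0.0018]
[0.4504 0.0642 0.051 ] 0.63
```

No motion at 9.2 N, above the 8 N maximum sliding drag, so the shaft is against the stop. I retreat and go above the handle.

>>> step_arm([
  [-0.02,0,0,0,0.0004,0,1],
  [-0.04,0,0,0,0.0004,0,1],
  [-0.04,0,-0.1,0,0.0004,0,1],
  [-0.04,0,-0.22,0,0.0004,0,1],
  [-0.04,0,-0.34,0,0.0004,0,1],
  [0.06,0.07,-0.34,0,0.0004,0,1],
  [0.16,0.14,-0.34,0,0.0004,0,1],
  [0.2,0.2,-0.34,0,0.0004,0,1],
  [0.2,0.2,-0.34,0,0.0004,0,1],
  [0.2,0.2,-0.34,0,0.0004,0,1],
])

```text
clock: 36.75
tcp_pos: [0.5507, 0.1534, 0.2853]
orientation: [2.226, 2.217, -0.002]
contact_force: [-0.1, -0.5, 0.1]
grip_width: -0.0006
```

```bash
python3 - <<'E'
from h import *
np.set_printoptions(precision=4,suppress=True)
o=readout.get_obs();print(o["tcp_pos"],o["orientation"],o["contact_force"],o["joints"])
w=grab_frame("wrist");s=grab_frame("scene");t=grab_frame("top")
save(w,"w10.png",s=1.5)
for n,z in [("shaft_end",.051),("stop_face",.051),("shaft_journal",.051),("clamp_pivot",.064),("handle_grip",.1398)]:
    for q in tip_of(n,w)[:1]: print(n,np.round(q["point"],1),round(q["p"],2),onz(w,q["point"],z))
print("expected px grip,pivot",proj(w,[.5616,.2075,.1398]),proj(w,[.523,.2075,.064]))
for nm in ["handle_grip"]:
    l=[tip_of(nm,f)[:1] for f in (w,s,t)]
    print([[(np.round(q["point"],1),round(q["p"],2)) for q in k] for k in l])
    print(proj(s,[.5616,.2075,.1398]),proj(t,[.5616,.2075,.1398]))
for k in range(9):
    a=1.10-k*.125; c=np.array([.523+.09*np.cos(a)-.008*np.sin(a),.064+.09*np.sin(a)+.008*np.cos(a)+.073]);print(round(a,2),c)
E
```

```text
[0.5507 0.1534 0.2853] [ 2.2257  2.217  -0.0021] [-0.1044 -0.515   0.0757] [-0.9166  0.3862  0.6916  1.8615 -0.2891  0.9973 -0.1059]
shaft_end [144.3  85.8] 0.82 [0.4529 0.2358 0.051 ]
stop_face [140.8  86.5] 0.77 [0.4497 0.2352 0.051 ]
shaft_journal [159.1 256. ] 0.88 [0.4515 0.0668 0.051 ]
handle_grip [271.5 122.1] 0.61 [0.5624 0.2099 0.1398]
expected px grip,pivot [270.1991 125.8743] [222.093  118.7202]
[[(array([271.5, 122.1]), 0.61)], [(array([352.5, 187.2]), 0.59)], [(array([144.7, 226.4]), 0.22)]]
[352.861  183.7167] [117.5485 184.6121]
1.1 [0.5567 0.2208]
0.98 [0.5669 0.216 ]
0.85 [0.5764 0.2099]
0.73 [0.5851 0.2027]
0.6 [0.5928 0.1944]
0.48 [0.5994 0.1853]
0.35 [0.6048 0.1754]
0.23 [0.6089 0.1649]
0.1 [0.6118 0.1539]
```

View pics/w10.png

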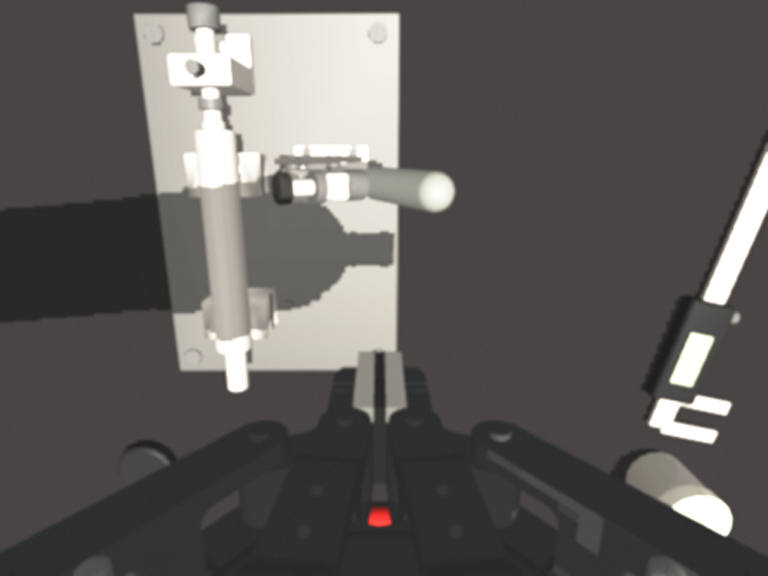

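The wrist view shows the shaft seated in both Vs with its plain end meeting the stop at (142,86). The handle end is at (291,128) and the black foot of the clamp arm at (189,125), well clear of my fingers. I approach the top of the handle and start the arc.

>>> step_arm([
  [0.06,0,0,0,0,0,1],
  [0.111,0.005,0.02,0,0,0,1],
  [0.111,0.005,0.047,0,0,0,1],
  [0.111,0.005,0.07,0,0,0,1],
  [0.111,0.006,0.09,0,0,0,1],
  [0.111,0.008,0.11,0,0,0,1],
  [0.111,0.012,0.129,0,0,0,1],
  [0.111,0.022,0.134,0,0,0,1],
  [0.111,0.032,0.139,0,0,0,1],
  [0.111,0.032,0.139,0,0,0,1],
])

```text
clock: 38.55
tcp_pos: [0.5678, 0.2097, 0.2159]
orientation: [2.224, 2.217, -0.0]
contact_force: [0.1, 0.3, 0.3]
grip_width: 0.0004
```

```bash
python3 - <<'E'
from h import *
np.set_printoptions(precision=4,suppress=True)
o=readout.get_obs();print(o["tcp_pos"],o["orientation"],o["contact_force"],o["moment"])
s=grab_frame("scene");save(s,"s11.png",(270,130,430,250),4.5)
E
```

```text
[0.5678 0.2097 0.2159] [ 2.2244  2.2172 -0.0002] [0.0791 0.2548 0.3471] [ 0.0472  0.0578 -0.0398]
```

>>> step_arm([
  [0,0.009,0.006,0,0,0,1],
  [0,0.017,0.012,0,0,0,1],
  [0,0.026,0.019,0,0,0,1],
  [0,0.035,0.026,0,0,0,1],
  [0,0.043,0.034,0,0,0,1],
  [0,0.05,0.043,0,0,0,1],
  [0,0.057,0.052,0,0,0,1],
  [0,0.063,0.061,0,0,0,1],
  [0,0.069,0.071,0,0,0,1],
  [0,0.074,0.081,0,0,0,1],
])

```text
clock: 39.85
tcp_pos: [0.605, 0.2095, 0.1753]
orientation: [2.224, 2.217, 0.0]
contact_force: [-1.4, 0.0, 0.7]
grip_width: 0.0
```

```bash
python3 - <<'E'
from h import *
np.set_printoptions(precision=4,suppress=True)
o=readout.get_obs();print(o["tcp_pos"],o["orientation"],o["contact_force"],o["moment"])
s=grab_frame("scene")
for n in ["handle_grip","spindle"]:
    for f in (s,grab_frame("wrist")):print(n,[(np.round(q["point"],1),round(q["p"],2)) for q in tip_of(n,f)[:2]])
for a in (1.1,.6,.35): 
  X=[.523+.085*np.cos(a),.2085,.064+.085*np.sin(a)];print(a,proj(s,X),proj(f,X))
print(proj(s,[.451,.2085,.063]),proj(f,[.451,.2085,.063]))
E
```

```text
[0.605  0.2095 0.1753] [2.2243 2.2171 0.0002] [-1.4143  0.0413  0.7484] [0.0229 0.2412 0.0087]
handle_grip [(array([353.8, 202.9]), 0.51)]
handle_grip [(array([250.4, 243.4]), 0.94)]
spindle [(array([325.6, 180.9]), 0.72)]
spindle []
1.1 [353.1202 183.6761] [139.496  299.1022]
0.6 [354.6744 195.2424] [228.2426 262.6994]
0.35 [354.6174 200.584 ] [249.6054 244.6915]
[340.0033 175.786 ] [ -0.0283 223.7967]
```

Tracking confirms the handle follows, with its grip at about 0.35 rad from level. I continue to near the end.

>>> step_arm([
  [0,0.003,0.007,0,0,0,1],
  [0,0.006,0.014,0,0,0,1],
  [0,0.008,0.021,0,0,0,1],
  [0,0.01,0.027,0,0,0,1],
  [0,0.012,0.032,0,0,0,1],
  [0,0.013,0.035,0,0,0,1],
  [0,0.013,0.037,0,0,0,1],
  [0,0.013,0.038,0,0,0,1],
  [0,0.013,0.039,0,0,0,1],
  [0,0.013,0.039,0,0,0,1],
])

```text
clock: 41.45
tcp_pos: [0.6115, 0.2096, 0.1564]
orientation: [2.224, 2.217, 0.001]
contact_force: [0.6, 0.5, -0.4]
grip_width: -0.0001
```

```bash
cat > c.py <<'E'
from h import *
np.set_printoptions(precision=4,suppress=True)
o=readout.get_obs();print(o["tcp_pos"],o["orientation"],o["contact_force"],o["moment"])
f=grab_frame("wrist")
for n,z in [("handle_grip",0.074),("spindle",.063),("shaft_journal",.051)]:print(n,[(np.round(q["point"],1),round(q["p"],2),onz(f,q["point"],z)) for q in tip_of(n,f)[:1]])
for a in (.35,.2,.15,.12): print(a,proj(f,[.523+.085*np.cos(a),.2085,.064+.085*np.sin(a)]))
E
python3 c.py
```

```text
[0.6115 0.2096 0.1564] [2.2241 2.217  0.001 ] [ 0.5941  0.5445 -0.408 ] [ 0.1465 -0.006  -0.0097]
handle_grip [(array([245.9, 244.4]), 0.62, array([0.6074, 0.2089, 0.074 ]))]
spindle []
shaft_journal []
0.35 [235.204 263.343]
0.2 [243.4312 251.1252]
0.15 [245.1037 247.3588]
0.12 [245.8741 245.1734]
```

>>> step_arm([
  [0,0,0.0005,0,0,0,1],
  [0,0,0.001,0,0,0,1],
  [0,0,0.0015,0,0,0,1],
  [0,0,0.002,0,0,0,1],
  [0,0,0.0025,0,0,0,1],
  [0,0,0.003,0,0,0,1],
  [0,0,0.003,0,0,0,1],
  [0,0,0.003,0,0,0,1],
  [0,0,0.003,0,0,0,1],
  [0,0,0.003,0,0,0,1],
])

```text
clock: 42.9
tcp_pos: [0.6117, 0.2096, 0.1552]
orientation: [2.224, 2.217, 0.002]
contact_force: [-0.5, 1.1, 4.9]
grip_width: -0.0001
```

```bash
python3 c.py
```

```text
[0.6117 0.2096 0.1552] [2.224  2.2168 0.0017] [-0.4921  1.1362  4.8629] [ 0.1602 -0.0118  0.0423]
handle_grip [(array([247.1, 246.2]), 0.68, array([0.6083, 0.2085, 0.074 ]))]
spindle []
shaft_journal []
0.35 [234.5915 264.7523]
0.2 [242.9126 252.3457]
0.15 [244.6061 248.5243]
0.12 [245.3869 246.3076]
```

>>> step_arm([
  [0,0,0.0005,0,0,0,1],
  [0,0,0.001,0,0,0,1],
  [0,0,0.0015,0,0,0,1],
  [0,0,0.002,0,0,0,1],
  [0,0,0.0025,0,0,0,1],
  [0,0,0.003,0,0,0,1],
  [0,0,0.003,0,0,0,1],
  [0,0,0.003,0,0,0,1],
  [0,0,0.003,0,0,0,1],
  [0,0,0.003,0,0,0,1],
])

```text
clock: 44.35
tcp_pos: [0.6119, 0.2097, 0.1548]
orientation: [2.224, 2.217, 0.003]
contact_force: [-3.4, 0.3, 12.7]
grip_width: 0.0001
```

```bash
python3 c.py
```

```text
[0.6119 0.2097 0.1548] [2.2244 2.217  0.0031] [-3.4223  0.308  12.709 ] [ 0.0426  0.6557 -0.013 ]
handle_grip [(array([244.5, 245.6]), 0.94, array([0.6072, 0.209 , 0.074 ]))]
spindle []
shaft_journal []
0.35 [234.089  265.1926]
0.2 [242.4571 252.7458]
0.15 [244.1628 248.9131]
0.12 [244.9503 246.69  ]
```

>>> step_arm([
  [0,0,0.001,0,0,0,1],
  [0,0,0.002,0,0,0,1],
  [0,0,0.003,0,0,0,1],
  [0,0,0.003,0,0,0,1],
  [0,0,0.003,0,0,0,1],
  [0,0,0.003,0,0,0,1],
  [0,0,0.003,0,0,0,1],
  [0,0,0.003,0,0,0,1],
  [0,0,0.003,0,0,0,1],
  [0,0,0.003,0,0,0,1],
])

```text
clock: 45.8
tcp_pos: [0.6119, 0.2096, 0.1548]
orientation: [2.225, 2.217, 0.004]
contact_force: [-4.1, -0.2, 14.7]
grip_width: 0.0002
```

>>> step_arm([
  [0,0,-0.02,0,0,0,1],
  [0,0,-0.06,0,0,0,1],
  [0,0,-0.12,0,0,0,1],
  [0,0,-0.2,0,0,0,1],
  [-0.1,-0.05,-0.28,0,0,0,1],
  [-0.2,-0.1,-0.3,0,0,0,1],
  [-0.24,-0.16,-0.3,0,0,0,1],
  [-0.24,-0.2,-0.3,0,0,0,1],
  [-0.24,-0.2,-0.3,0,0,0,1],
  [-0.24,-0.2,-0.3,0,0,0,1],
])

```text
clock: 47.05
tcp_pos: [0.5119, 0.09, 0.3049]
orientation: [2.224, 2.217, 0.006]
contact_force: [-0.4, 0.0, 0.5]
grip_width: 0.0001
```

```bash
python3 - <<'E'
from h import *
np.set_printoptions(precision=4,suppress=True)
o=readout.get_obs();print(o["clock"],o["tcp_pos"],o["contact_force"])
w=grab_frame("wrist");s=grab_frame("scene");t=grab_frame("top")
cv2.imwrite("pics/fin.png",w["img"][:,:,::-1])
for nm,f in (("wrist",w),("scene",s),("top",t)):
  for n,z in [("shaft_end",.051),("stop_face",.051),("shaft_journal",.051),("spindle",.063),("handle_grip",.0742),("pin_mid",.051),("roller_mid",.051)]:
    print(nm,n,[(np.round(q["point"],1),round(q["p"],2),onz(f,q["point"],z)) for q in tip_of(n,f)[:1]])
  for a in (1.1,.2,.12): print(a,proj(f,[.523+.085*np.cos(a),.2085,.064+.085*np.sin(a)]))
  print("exp spindle,journal,end",proj(f,[.451,.2085,.063]),proj(f,[.451,.0655,.051]),proj(f,[.451,.2355,.051]))
E
```

```text
47.05 [0.5119 0.09   0.3049] [-0.4127  0.0005  0.4626]
wrist shaft_end [(array([184. ,  12.1]), 0.77, array([0.4506, 0.2365, 0.051 ]))]
wrist stop_face [(array([184.1,  14.8]), 0.68, array([0.4506, 0.2343, 0.051 ]))]
wrist shaft_journal [(array([192. , 194.8]), 0.75, array([0.4482, 0.0649, 0.051 ]))]
wrist spindle [(array([187.3,  45.7]), 0.47, array([0.4541, 0.207 , 0.063 ]))]
wrist handle_grip [(array([362.5,  41.8]), 0.7, array([0.6062, 0.208 , 0.0742]))]
wrist pin_mid []
wrist roller_mid []
1.1 [327.6695  24.5196]
0.2 [365.2716  39.8451]
0.12 [363.8843  41.2068]
exp spindle,journal,end [183.7015  43.8744] [194.6822 194.2847] [184.5022  13.3548]
scene shaft_end [(array([221.7, 259.3]), 0.79, array([ 0.7285, -0.297 ,  0.051 ]))]
scene stop_face [(array([346.6, 179.5]), 0.6, array([0.4647, 0.2329, 0.051 ]))]
scene shaft_journal [(array([247.7, 296.5]), 0.78, array([ 0.8778, -0.2343,  0.051 ]))]
scene spindle [(array([324.5, 180.2]), 0.17, array([0.4616, 0.1422, 0.063 ]))]
scene handle_grip [(array([351.8, 208.2]), 0.69, array([0.6208, 0.1951, 0.0742]))]
scene pin_mid [(array([206.1,
[... 193 characters left out ...]
54.0752 204.7937]
exp spindle,journal,end [340.0033 175.786 ] [304.3541 183.081 ] [346.086  176.8665]
top shaft_end [(array([118.7, 227.2]), 0.95, array([0.4512, 0.2293, 0.051 ]))]
top stop_face []
top shaft_journal [(array([361.8, 270.8]), 0.89, array([ 0.3162, -0.4715,  0.051 ]))]
top spindle [(array([298.1, 181.9]), 0.58, array([ 0.5765, -0.2933,  0.063 ]))]
top handle_grip []
top pin_mid [(array([302.8, 229.8]), 0.7, array([ 0.4364, -0.3043,  0.051 ]))]
top roller_mid [(array([293.9, 180.2]), 0.6, array([ 0.5838, -0.2827,  0.051 ]))]
1.1 [117.1793 184.6349]
0.2 [124.7272 172.4301]
0.12 [125.4779 172.4973]
exp spindle,journal,end [124.6586 227.0108] [175.7491 226.5086] [116.5344 227.3164]
```

The handle has hit its end (14.7 N, no motion) and stays shut. The foot is over the shaft at (0.454,0.207), the shaft ends are unchanged, and the pin and roller are in place.

```bash
python3 -c "
from h import *
print(r.hand_in(), readout.get_obs()['clock'])"
```

```text
the job is handed in; nothing more can be done
the job is handed in; nothing more can be done
```

The stepped shaft is loaded in the V-blocks against the end stop, the toggle clamp is shut on it, and the job was handed in at about 47 s of the 69 s allowed.

- **Seating:** I took the shaft from the middle rack place and lowered it about 10 mm short of the stop. It touched one flank first, at about 14 N. I then eased the grip, and the contact force fell to zero as it settled.
- **Against the stop:** I slid it to the stop in a light grip and let go. I then pressed on the journal face with shut fingers. It did not move at 9.2 N, above the 8 N maximum sliding drag, so I take it to be against the stop.
- **Clamp:** I pushed the handle down along its arc until it stopped moving at 14.7 N, and it stayed shut after the fingers left.

**Last checks:**
- The wrist camera put the handle where it should be when shut, and the clamp foot over the shaft at the stop-side block.
- The shaft end and stop face agreed within about 2 mm.
- The pin and roller were where they had been, within about 1 cm.

**Weak points:**
- The drag in the gripped slide reached about 15 N because the tool tilted slightly. That is why I did the separate push on the journal.
- The scene and top cameras gave unreliable points for the shaft, stop and clamp foot. They mostly picked the red look-alikes or missed the parts, so those final checks rest on the wrist camera and the forces.
- I had used up the 12-picture limit, so the clamped state was checked only by numbers and not seen in a picture.

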